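# Demould a cast test specimen onto the measuring rest

## Task

The orange specimen has cured: lift it out of its mould cavity, keeping it level, and lay it across the two rails of the measuring rest, flat and square, between the rails' end lips, with about the same overhang at both ends. Lower it onto the rails before you let go rather than dropping it. Leave the blue specimen lying in its cavity and do not push the other things about.

Things in the scene. Friction and masses are not known exactly. Their poses are not given: they have to be found in the camera images.
- orange_specimen_centre (a point): orange cast-resin dumbbell bar, 120 mm long (its y), 30 mm thick (z up), about 0.1 kg: two 30 x 30 x 30 mm ends joined by a waist 18 mm wide (x), 60 mm long, 30 mm thick. Point: its centre, 15 mm above its underside. Starts level in either mould cavity, centre 25 mm above the bench, 20 mm proud of the mould face; grip the waist there, across x.
- blue_specimen_centre (a point): blue cast-resin dumbbell bar, 120 mm long (its y), 30 mm thick (z up), about 0.1 kg: two 30 x 30 x 30 mm ends joined by a waist 18 mm wide (x), 60 mm long, 30 mm thick. Point: its centre, 15 mm above its underside. Starts level in either mould cavity, centre 25 mm above the bench, 20 mm proud of the mould face. It must stay where it is.
- mould: lower half of a split mould, fixed: dark base 166 x 172 mm (x, y), aluminium block 154 x 160 mm on it, top face 20 mm above the bench. Origin: centre of underside, z up. Two open cavities lie along y at x = -42 and +42 mm, 10 mm deep, straight walls, 2 mm play all round; a specimen in each, axes parallel, 66 mm free between waists. Guide pins 12 mm tall at x +-68, y +-70 mm.
- rest: measuring rest, fixed: grey base 80 x 126 x 8 mm (x, y, z), two steel rails along x at y = -45 and +45 mm, 66 mm long, 10 mm thick, tops 40 mm above the bench. Origin: centre of underside, z up. End lips rise 6 mm above the rails, 54 mm apart. 80 mm free between rails. A specimen on it: long axis along the rest's y, centre at x = y = 0, 55 mm up.
- stopwatch: black digital stopwatch lying face up, 73 x 62 x 18 mm, on the bench, left of the rest; origin at the centre of its underside. A bystander. Just beyond it stands the tall fume box (fixed; from about x = 0.57 m onward, y = 0.25 m and more): swing the arm clear of it.
- jar: white plastic jar with red cap, 44 mm across and 59 mm high, on the bench beyond the mould and rest; origin at the centre of its underside. A bystander.
- marker: grey felt marker with dark blue cap, 140 mm long, 17 mm thick, lying on the bench right of the mould; origin at the middle of its underside. A bystander.

How it is judged:
By the outcome, as a careful person would: the job done as asked, in the order asked, and still so for the second after the job is handed in, with the robot touching nothing.
It also fails if it takes over 48 s, if anything falls off the work surface, if the arm or the gripper's body presses on something with over 40 N, if the wrist force passes 120 N, or if a joint passes its speed limit or range.

## Robot

A 6-joint arm with a two-finger parallel gripper is mounted at the origin on a cart in front of the work surface, level with it; the furniture and walls round the work are solid. World frame = base frame: x ahead of the robot, y to its left, z up, the work surface at z = 0. Lengths are in m, angles in rad, forces in N, time in s.
With the tool pointing down it reaches from about 0.375 to 0.9 m from the base axis. Payload 3.1 kg.
Tool frame: the origin (TCP) lies midway between the tips of the shut fingers; the grasp point (between the pads) lies 19 mm behind it; x points along the fingers, z is the direction in which the jaws open and shut, and the axes are right-handed (so a half turn about x gives the same grasp; the last joint's range is limited). The gripper opens to 85 mm and grips with 20 to 120 N. Pads are 22 mm wide; open, the fingers measure 114 mm over their backs; the gripper's body (76 mm by 85 mm) begins 54 mm behind the grasp point. The pads swing forward as they close: fully open they stand 13 mm farther back than shut.
Start: joints at [-1.3, 0.527, 1.433, -0, 1.181, -0.178], TCP at [0.272, -0.563, 0.231] pointing down, gripper open.
Joint ranges: [-3.08, 3.08], [-0.75, 2.2], [0.22, 2.44], [-1.43, 4.57], [0, 2.65], [-2.85, 2.85]. Speed limits (rad/s): [2.79, 2.79, 3.14, 3.14, 3.14, 3.14].

## Interface

Orientations are given as a unit quaternion [x, y, z, w].
In Python, from station import telemetry, optics, manip gives the robot as it stands.
- The arm moves only by the tool step_arm, never from a script. Its argument "commands" is a list of rows, each a list of 4 numbers: the shift along the tool's x, y, z in m, then the turn about the tool's x in rad. A call has 1 to 8 rows; each row is the pose to reach, as a shift and turn from the pose measured when the call began, along the tool's axes at that moment; what a row does not reach only later rows make up. A row lasts 1/12 s, in which the tool goes at most 41.7 mm and 7.16 degrees, less where a joint would pass 70% of its speed; a pose out of reach is approached as far as the arm can. A call with a gripper value outside its range is refused whole. "jaw" is the finger opening in m, from 0 to 0.0854, set as the call begins (left out, the last holds). The fingers move at their own pace and stop on an object; "grip_force" is the grip in N (left out, the last holds). Time passes only in rows, so rows that repeat a pose let the fingers close. It gives the time, the measured TCP pose, the force and the opening at its end, in the units of the state.
- telemetry.sense(): the state, without advancing time (a new reading comes with each control period).
- optics.snapshot(name): name is "scene" or "top" or "wrist"; returns the picture (384x512x3 uint8, red, green, blue); there is no depth.
- optics.camera_params(name): a dict with "mtx" (3x3 intrinsics, pixels), "k1" (the pictures are not rectified: a ray, as slopes to the right and down, at radius r is drawn at 1 + k1 r^2 times it, then the intrinsics apply), "origin" and "attitude" of the camera in the world. Camera axes: x right, y down, z forward; pixel columns grow to the right and rows downward; lengths in m; the calibration is good to about 2 mm. A picture is of the moment at which its call begins: read the wrist's pose just before it. camera_params takes no time and is no camera call; for the wrist camera it gives the pose at the moment of the call.
- manip.sign_off(): hands the job in, once; it reports no verdict.
The state is a dict: "t": time; "q": joint angles; "qd": joint speeds; "tau": joint torques, N m; "tcp_pos": TCP position; "tool_rot": TCP orientation; "force": force on the tool from outside, world axes, zero at the start; "ft_torque": the same for the moment, N m; "finger_gap": opening from 0.0 (shut) to 1.0 (fully open).
Only numpy, scipy, OpenCV 4.12 (cv2) and the standard library are available. Lean on these libraries where they do the work, as an engineer would, in place of code of your own. Each camera call takes 0.05 s, during which the arm holds its last target.

## Working session

There is one attempt and no reset: what is moved stays moved. The work goes in short steps, Python scripts to look and compute and a tool call to move; the robot and the scene stay as the last step left them, time stands still between calls to the robot, and variables do not carry over. Pictures are saved under pics/ and viewed, and the job is handed in when it is done.

Besides the shell and the picture viewer there is one more tool, called after ">>>" as name(argument=value, ...), one argument or row to a line, values as JSON. step_arm: Moves the arm, as the interface text tells. Its arguments: {"type":"object","properties":{"commands":{"type":"array","items":{"type":"array","items":{"type":"number"}}},"jaw":{"type":"number"},"grip_force":{"type":"number"}},"required":["commands"]}

```bash
mkdir -p pics; ls; python3 - <<'E'
from station import telemetry, optics
import cv2
s=telemetry.sense(); print(s)
for n in ("scene","top","wrist"):
    p=optics.camera_params(n); print(n,p)
    im=optics.snapshot(n); cv2.imwrite(f"pics/{n}0.png",im[:,:,::-1])
E
```

```text
pics
{'t': 0.0, 'q': array([-1.29947982e+00,  5.28464887e-01,  1.43388704e+00,  1.13018723e-06,
        1.18139853e+00, -1.78495347e-01]), 'qd': array([-1.41098903e-03, -2.24606947e-04, -3.09356430e-04,  1.03186761e-03,
        1.31443799e-03, -2.18280770e-05]), 'tau': array([-8.20889682e-05, -4.42349517e+01, -1.78025454e+01, -3.01708842e-04,
        8.51510209e-03,  1.46290425e-06]), 'tcp_pos': array([ 0.27158437, -0.56212388,  0.23033926]), 'tool_rot': array([ 0.37641424,  0.59947809, -0.37538601,  0.5983508 ]), 'force': array([-1.24119669, -0.34537781,  0.51031948]), 'ft_torque': array([-0.01438176,  0.04011142, -0.0020832 ]), 'finger_gap': 0.9989349547067379}
scene {'mtx': array([[439.60602171,   0.        , 253.89289647],
       [  0.        , 439.60602171, 188.36894135],
       [  0.        ,   0.        ,   1.        ]]), 'k1': -0.0692347894289166, 'origin': array([-0.31043887,  0.53064368,  1.12260719]), 'attitude': array([-0.4267607 ,  0.82119791, -0.33111781,  0.18403882])}
top {'mtx': array([[353.00695195,   0.        , 260.52134747],
       [  0.        , 353.00695195, 188.94699103],
       [  0.        ,   0.        ,   1.        ]]), 'k1': -0.07049437283416289, 'origin': array([ 0.44459148, -0.05449449,  1.02268604]), 'attitude': array([ 0.71405196, -0.69566299,  0.06281944, -0.04729184])}
wrist {'mtx': array([[278.10032829,   0.        , 249.90944676],
       [  0.        , 278.10032829, 198.69279729],
       [  0.        ,   0.        ,   1.        ]]), 'k1': -0.04029864073051152, 'origin': array([ 0.33387711, -0.53394482,  0.37237613]), 'attitude': array([ 0.83948594, -0.52653307, -0.07219716,  0.1131983 ])}
```

View pics/top0.png

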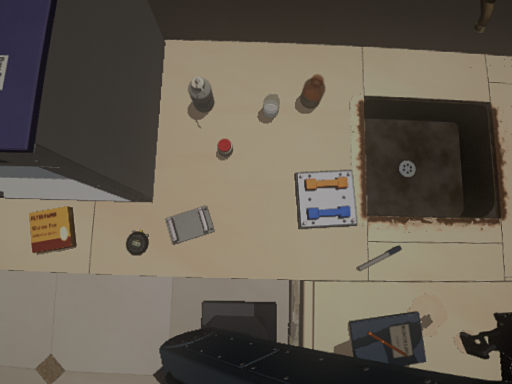

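View pics/scene0.png

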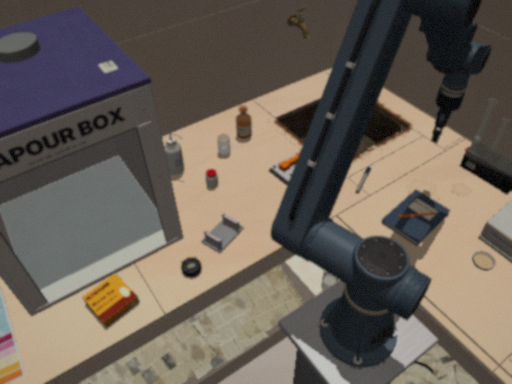

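```bash
python3 - <<'E'
import cv2
im=cv2.imread("pics/top0.png")
cv2.imwrite("pics/top0c.png",cv2.resize(im[60:260,160:420],None,fx=3,fy=3,interpolation=cv2.INTER_CUBIC))
E
```

```text
(no output)
```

The top view shows the orange bar at about (326,183), the blue bar at (329,213), the mould around (326,199), the rest at (190,225), the jar at (225,147), the stopwatch at (138,243) and the marker at (379,258). Next I'll enlarge the mould and the rest.

```bash
python3 - <<'E'
import cv2
im=cv2.imread("pics/top0.png")
a=cv2.resize(im[160:240,285:365],None,fx=7,fy=7,interpolation=cv2.INTER_CUBIC)
b=cv2.resize(im[195:255,155:225],None,fx=8,fy=8,interpolation=cv2.INTER_CUBIC)
cv2.imwrite("pics/m0.png",a);cv2.imwrite("pics/r0.png",b)
E
```

```text
(no output)
```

View pics/m0.png

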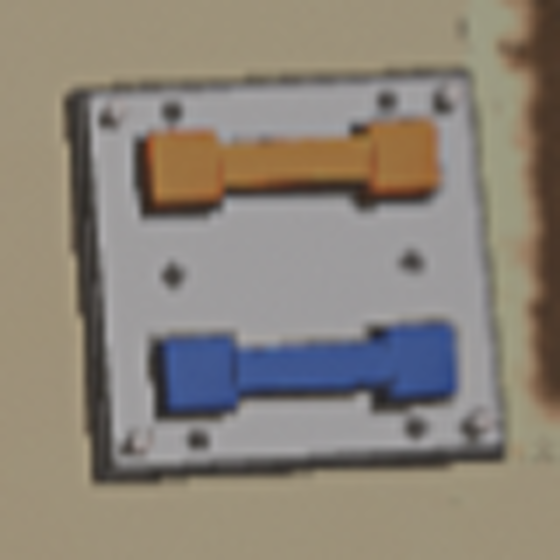

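View pics/r0.png

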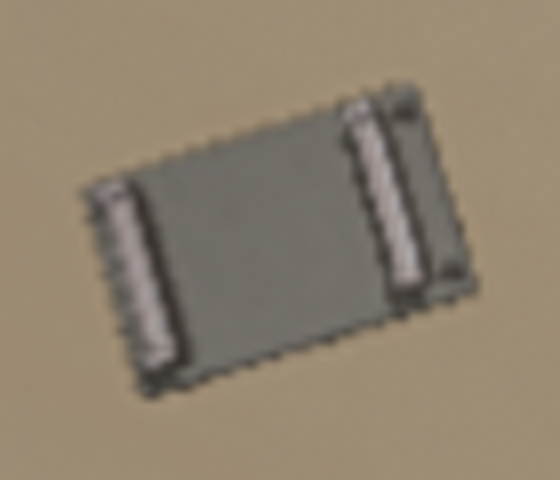

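```bash
cat > h.py <<'E'
import numpy as np, cv2
from scipy.spatial.transform import Rotation as R
from station import telemetry, optics, manip
def ray(n,uv,p=None):
    p=p or optics.camera_params(n); k=p['k1']
    d=cv2.undistortPoints(np.array(uv,float).reshape(-1,1,2),p['mtx'],np.array([k,0,0,0,0.]))[:,0]
    return np.array(p['origin']),R.from_quat(p['attitude']).apply(np.c_[d,np.ones(len(d))])
def onz(n,uv,z,p=None):
    o,d=ray(n,uv,p); return o+d*((z-o[2])/d[:,2])[:,None]
def proj(n,X,p=None):
    p=p or optics.camera_params(n)
    c=R.from_quat(p['attitude']).inv().apply(np.atleast_2d(X)-p['origin']); s=c[:,:2]/c[:,2:]
    s=s*(1+p['k1']*(s**2).sum(1))[:,None]
    return s*[p['mtx'][0,0],p['mtx'][1,1]]+p['mtx'][:2,2]
E
python3 - <<'E'
from h import *
np.set_printoptions(precision=4,suppress=True)
f=lambda a,ox,oy,s:(np.array(a)+.5)/s-.5+[ox,oy]
def rep(name,c,z):
    P=onz('top',c,z)[:,:2]; print(name,P.mean(0),'sides',np.linalg.norm(P-np.roll(P,-1,0),axis=1)); 
    a=(P[0]+P[3]-P[1]-P[2]); print('  yaw of +y axis-90', np.degrees(np.arctan2(a[1],a[0])-np.pi/2)); return P
rep('orange',f([(148,133),(438,120),(440,192),(150,208)],285,160,7),.04)
rep('blue',f([(163,338),(453,324),(456,397),(165,412)],285,160,7),.04)
rep('block',f([(90,92),(470,72),(503,447),(112,470)],285,160,7),.02)
rep('rails',f([(112,185),(358,105),(407,285),(160,365)],155,195,8),.041)
rep('base',f([(85,190),(410,85),(475,290),(145,395)],155,195,8),.008)
for nm,uv,z in(('jar',(225,146),.059),('watch',(138,243),.018),('marker',(379,258),.01)): print(nm,onz('top',[uv],z))
E
```

```text
orange [ 0.6221 -0.2621] sides [0.1197 0.0298 0.1192 0.0308]
  yaw of +y axis-90 4.524114481643081
blue [ 0.5388 -0.2679] sides [0.1182 0.0295 0.1182 0.0297]
  yaw of +y axis-90 4.239517937735419
block [ 0.5818 -0.2662] sides [0.1606 0.1569 0.1616 0.1565]
  yaw of +y axis-90 4.704677379622427
rails [0.4956 0.1271] sides [0.0894 0.065  0.0889 0.0647]
  yaw of +y axis-90 19.69779359722257
base [0.4957 0.1261] sides [0.1221 0.0775 0.1225 0.0766]
  yaw of +y axis-90 19.481710752771765
jar [[0.7159 0.0291 0.059 ]]
watch [[0.4389 0.267  0.018 ]]
marker [[ 0.4129 -0.4199  0.01  ]]
```

```bash
cat >> h.py <<'E'
def plan(x,y,z,yaw):  # yaw deg of tool z axis (mod 180)
    s=telemetry.sense(); r=R.from_quat(s['tool_rot']); M=r.as_matrix()
    cy=np.degrees(np.arctan2(M[1,2],M[0,2])); d=(yaw-cy+90)%180-90
    sh=r.inv().apply(np.array([x,y,z])-s['tcp_pos'])
    print('t %.2f tcp %s toolx %s toolzyaw %.2f q6 %.2f gap %.3f F %s'%(s['t'],s['tcp_pos'].round(4),M[:,0].round(4),cy,s['q'][5],s['finger_gap'],s['force'].round(1)))
    print('shift mm',(sh*1000).round(1),'turn',round(np.radians(-d),4),'dist %.0f'%(1e3*np.linalg.norm(sh)))
E
python3 -c "
from h import *
plan(.622,-.262,.16,4.6)"
```

```text
t 0.15 tcp [ 0.2716 -0.5622  0.2305] toolx [-5.0e-04  1.7e-03 -1.0e+00] toolzyaw -64.23 q6 -0.18 gap 1.001 F [ 0.1  0.2 -0.2]
shift mm [  70.9  446.  -117.9] turn -1.2013 dist 467
```

>>> step_arm(
  commands=[
    [0,0.04,-0.01,-0.1],
    [0.01,0.08,-0.02,-0.2],
    [0.02,0.12,-0.032,-0.3],
    [0.025,0.155,-0.041,-0.4],
    [0.03,0.19,-0.05,-0.5],
    [0.035,0.225,-0.06,-0.6],
    [0.035,0.26,-0.069,-0.7],
    [0.035,0.29,-0.077,-0.8],
  ],
  jaw=0.06,
)

```text
t: 0.82
tcp_pos: [0.5005, -0.3645, 0.195]
tool_rot: [0.112, 0.699, -0.11, 0.698]
force: [-0.5, -0.3, -0.5]
finger_gap: 0.702
```

```bash
python3 -c "
from h import *
plan(.622,-.262,.16,4.6)"
```

```text
t 0.82 tcp [ 0.5005 -0.3645  0.195 ] toolx [-0.0013  0.0032 -1.    ] toolzyaw -18.06 q6 -0.50 gap 0.702 F [-0.5 -0.3 -0.5]
shift mm [ 35.1 135.   83.8] turn -0.3955 dist 163
```

>>> step_arm(
  commands=[
    [0.01,0.034,0.021,-0.1],
    [0.02,0.068,0.042,-0.2],
    [0.03,0.1,0.063,-0.3],
    [0.035,0.135,0.084,-0.395],
    [0.035,0.135,0.084,-0.395],
    [0.035,0.135,0.084,-0.395],
    [0.035,0.135,0.084,-0.395],
  ],
)

```text
t: 1.4
tcp_pos: [0.6219, -0.2618, 0.1597]
tool_rot: [-0.027, 0.707, 0.03, 0.706]
force: [-0.1, 0.2, 0.0]
finger_gap: 0.704
```

```bash
python3 -c "
from h import *
plan(.622,-.262,.16,4.6)
p=optics.camera_params('wrist');im=optics.snapshot('wrist');cv2.imwrite('pics/w1.png',im[:,:,::-1])
import pickle;pickle.dump(p,open('w1.pkl','wb'))
cv2.imwrite('pics/w1c.png',cv2.resize(im[:,:,::-1],(768,576),interpolation=cv2.INTER_CUBIC))"
```

```text
t 1.40 tcp [ 0.6219 -0.2618  0.1597] toolx [-0.0026  0.0032 -1.    ] toolzyaw 4.59 q6 -0.65 gap 0.704 F [-0.1  0.2  0. ]
shift mm [-0.3 -0.2  0.1] turn -0.0001 dist 0
```

View pics/w1c.png

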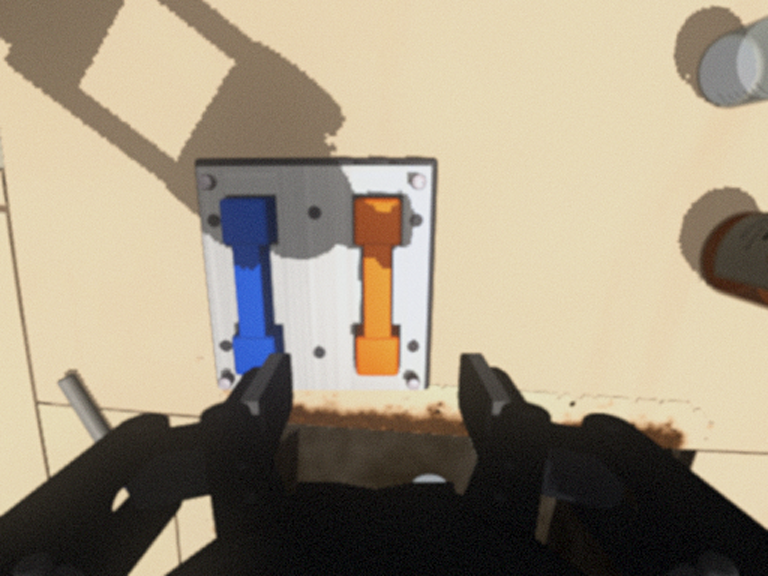

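The wrist view shows the orange bar at enlarged (355–403, 197–375), lined up between the fingers. I'll enlarge that area to measure it.

```bash
python3 -c "
import cv2
im=cv2.imread('pics/w1.png')
cv2.imwrite('pics/w1d.png',cv2.resize(im[120:262,130:295],None,fx=4.2,fy=4.2,interpolation=cv2.INTER_CUBIC))"
```

```text
(no output)
```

View pics/w1d.png

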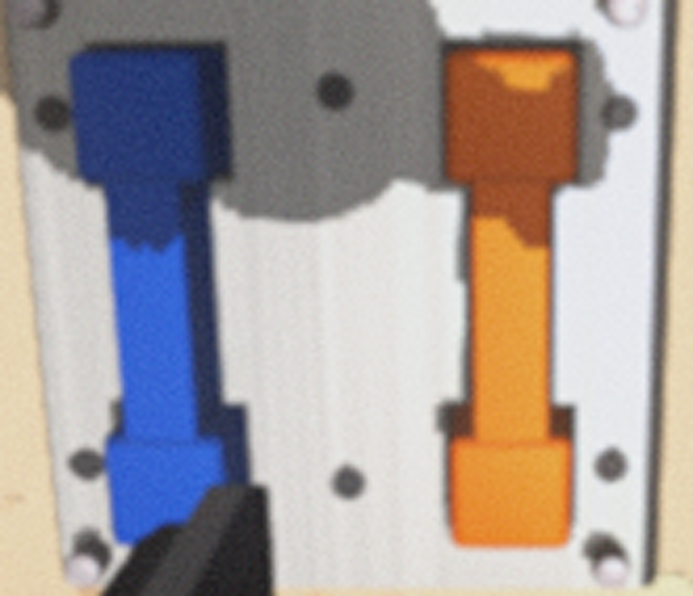

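```bash
python3 - <<'E'
from h import *
import pickle
p=pickle.load(open('w1.pkl','rb'))
g=lambda a:(np.array(a)+.5)/4.2-.5+[130,120]
P=onz('wrist',g([(446,49),(579,49),(571,545),(453,545)]),.04,p)[:,:2]
print(P.round(4),P.mean(0),np.linalg.norm(P-np.roll(P,-1,0),axis=1))
W=onz('wrist',g([(470,185),(551,185),(550,438),(473,438)]),.04,p)[:,:2]
print(W.round(4),W.mean(0),np.linalg.norm(W-np.roll(W,-1,0),axis=1))
for Q in(P,W):
  a=Q[0]+Q[1]-Q[2]-Q[3];print(np.degrees(np.arctan2(a[1],a[0]))-90)
H=onz('wrist',g([(335,91),(348,482),(619,112),(611,464)]),.02,p)[:,:2]
print(H.round(4));a=H[0]-H[1];print(np.degrees(np.arctan2(a[1],a[0]))-90)
plan(.6225,-.262,.06,4.5)
E
```

```text
[[ 0.6054 -0.2042]
 [ 0.6344 -0.2019]
 [ 0.6438 -0.3195]
 [ 0.615  -0.3219]] [ 0.62465784 -0.26188238] [0.0290487  0.11805634 0.02887926 0.1180935 ]
[[ 0.6128 -0.2335]
 [ 0.6309 -0.2321]
 [ 0.6362 -0.2922]
 [ 0.6179 -0.2937]] [ 0.62445582 -0.26288593] [0.01820218 0.06039452 0.01834287 0.06040632]
4.646976746666724
4.906959247302694
[[ 0.5788 -0.2166]
 [ 0.5864 -0.316 ]
 [ 0.6465 -0.2161]
 [ 0.6539 -0.3054]]
4.387292189175525
t 1.45 tcp [ 0.6215 -0.2626  0.16  ] toolx [-0.0022  0.0031 -1.    ] toolzyaw 4.52 q6 -0.65 gap 0.702 F [ 0.2 -0.7  0.7]
shift mm [100.    0.2   1.2] turn 0.0003 dist 100
```

```bash
python3 -c "
from h import *
plan(.6235,-.2625,.0235,4.6)"
```

```text
t 1.45 tcp [ 0.6215 -0.2626  0.16  ] toolx [-0.0022  0.0031 -1.    ] toolzyaw 4.52 q6 -0.65 gap 0.702 F [ 0.2 -0.7  0.7]
shift mm [136.5  -0.5   2.3] turn -0.0015 dist 136
```

>>> step_arm(
  commands=[
    [0.03,-0.0005,0.002,-0.0015],
    [0.06,-0.0005,0.002,-0.0015],
    [0.085,-0.0005,0.002,-0.0015],
    [0.105,-0.0005,0.002,-0.0015],
    [0.12,-0.0005,0.002,-0.0015],
    [0.128,-0.0005,0.002,-0.0015],
    [0.128,-0.0005,0.002,-0.0015],
    [0.128,-0.0005,0.002,-0.0015],
  ],
  jaw=0.04,
)

```text
t: 2.12
tcp_pos: [0.6228, -0.2637, 0.0324]
tool_rot: [-0.027, 0.707, 0.029, 0.706]
force: [0.7, -0.2, 0.6]
finger_gap: 0.471
```

```bash
python3 -c "
from h import *
plan(.6235,-.2625,.0235,4.6)
im=optics.snapshot('wrist')
cv2.imwrite('pics/w2.png',cv2.resize(im[:,:,::-1],(768,576),interpolation=cv2.INTER_CUBIC))
im=optics.snapshot('top')
cv2.imwrite('pics/t2.png',cv2.resize(im[160:240,285:365,::-1],None,fx=7,fy=7,interpolation=cv2.INTER_CUBIC))"
```

```text
t 2.12 tcp [ 0.6228 -0.2637  0.0324] toolx [-0.002   0.0029 -1.    ] toolzyaw 4.50 q6 -0.65 gap 0.471 F [ 0.7 -0.2  0.6]
shift mm [8.9 1.1 0.8] turn -0.0017 dist 9
```

View pics/w2.png

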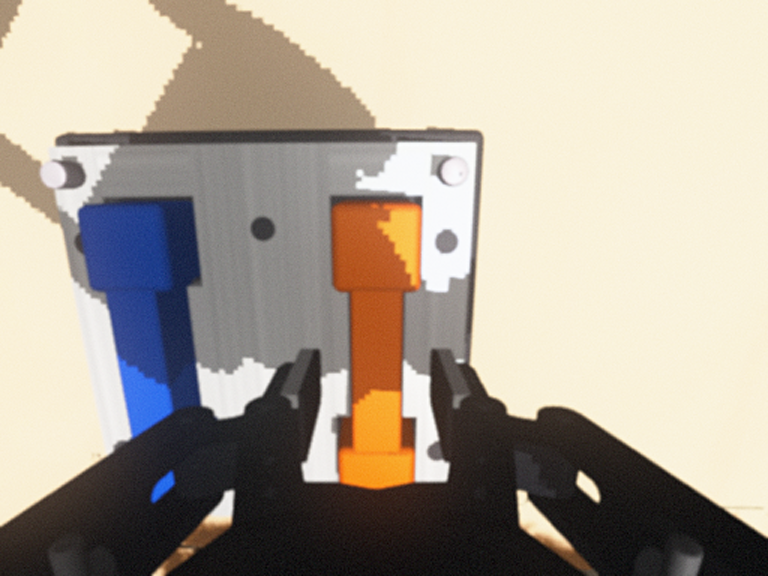

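The fingertips sit at about 319 and 433 (middle 376) and the waist at 350–404 (middle 377), so the bar is centred. I'll go down and close.

>>> step_arm(
  commands=[
    [0.004,0.001,0.0005,0],
    [0.009,0.001,0.0005,0],
    [0.009,0.001,0.0005,0],
    [0.009,0.001,0.0005,0],
  ],
)

```text
t: 2.55
tcp_pos: [0.6242, -0.2624, 0.0244]
tool_rot: [-0.027, 0.707, 0.029, 0.706]
force: [0.9, -0.5, 0.2]
finger_gap: 0.468
```

>>> step_arm(
  commands=[
    [0,0,0,0],
    [0,0,0,0],
    [0,0,0,0],
    [0,0,0,0],
    [0,0,0,0],
    [0,0,0,0],
    [0,0,0,0],
    [0,0,0,0],
  ],
  jaw=0.01,
  grip_force=35,
)

```text
t: 3.22
tcp_pos: [0.6244, -0.2624, 0.0246]
tool_rot: [-0.028, 0.706, 0.029, 0.707]
force: [-0.3, 0.0, 1.6]
finger_gap: 0.201
```

```bash
python3 -c "
from h import *
plan(.6235,-.2625,.0235,4.6);print(telemetry.sense()['ft_torque'])
im=optics.snapshot('wrist')
cv2.imwrite('pics/w3.png',cv2.resize(im[:,:,::-1],(768,576),interpolation=cv2.INTER_CUBIC))"
```

```text
t 3.22 tcp [ 0.6244 -0.2624  0.0246] toolx [ 2.0e-04  1.7e-03 -1.0e+00] toolzyaw 4.56 q6 -0.64 gap 0.201 F [-0.3  0.   1.6]
shift mm [ 1.1  0.  -0.9] turn -0.0007 dist 1
[ 0.06781587 -0.02924526  0.03012841]
```

View pics/w3.png

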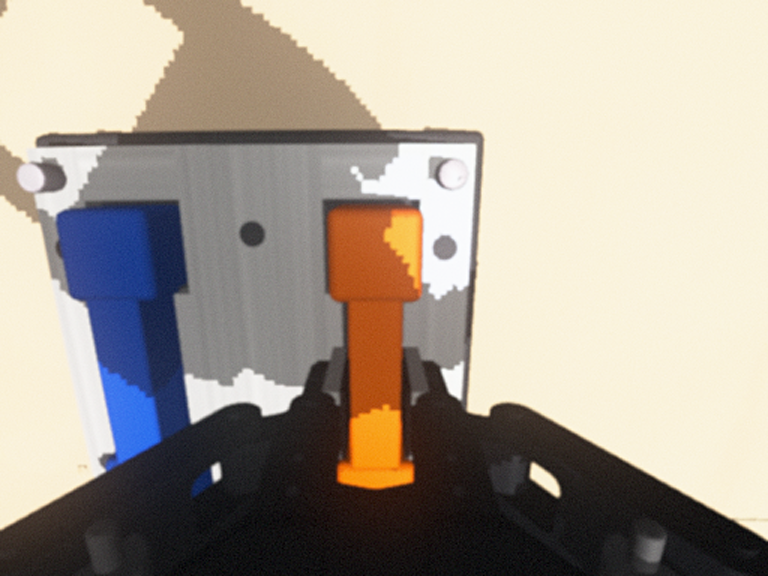

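The gap is 17 mm, so the fingers hold the waist and the side force is negligible. Now I'll lift it straight up.

>>> step_arm(
  commands=[
    [-0.003,0,0,0],
    [-0.007,0,0,0],
    [-0.012,0,0,0],
    [-0.02,0,0,0],
    [-0.035,0,0,0],
    [-0.055,0,0,0],
    [-0.075,0,0,0],
    [-0.085,0,0,0],
  ],
)

```text
t: 3.93
tcp_pos: [0.6256, -0.2634, 0.1129]
tool_rot: [-0.028, 0.705, 0.028, 0.708]
force: [-0.1, 0.6, -0.0]
finger_gap: 0.199
```

>>> step_arm(
  commands=[
    [-0.02,0,0,0],
    [-0.03,0,0,0],
    [-0.03,0,0,0],
    [-0.03,0,0,0],
  ],
)

```text
t: 4.27
tcp_pos: [0.6256, -0.2634, 0.1433]
tool_rot: [-0.029, 0.705, 0.028, 0.708]
force: [-0.6, -0.1, -1.0]
finger_gap: 0.199
```

```bash
python3 -c "
from h import *
plan(.4957,.127,.14,19.6);print(telemetry.sense()['q'].round(3))
im=optics.snapshot('wrist')
cv2.imwrite('pics/w4.png',cv2.resize(im[:,:,::-1],(768,576),interpolation=cv2.INTER_CUBIC))
im=optics.snapshot('top')
cv2.imwrite('pics/t4.png',cv2.resize(im[90:270,130:390,::-1],None,fx=3,fy=3,interpolation=cv2.INTER_CUBIC))"
```

```text
t 4.27 tcp [ 0.6256 -0.2634  0.1433] toolx [ 0.0048 -0.0013 -1.    ] toolzyaw 4.56 q6 -0.64 gap 0.199 F [-0.6 -0.1 -1. ]
shift mm [  2.2 399.5 -98.5] turn -0.2625 dist 412
[-0.563  0.696  1.367  0.002  1.074 -0.644]
```

View pics/w4.png

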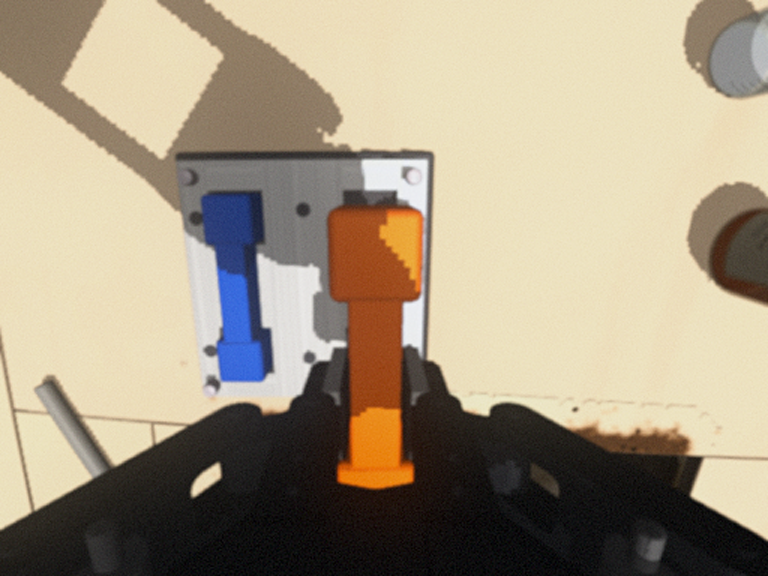

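View pics/t4.png

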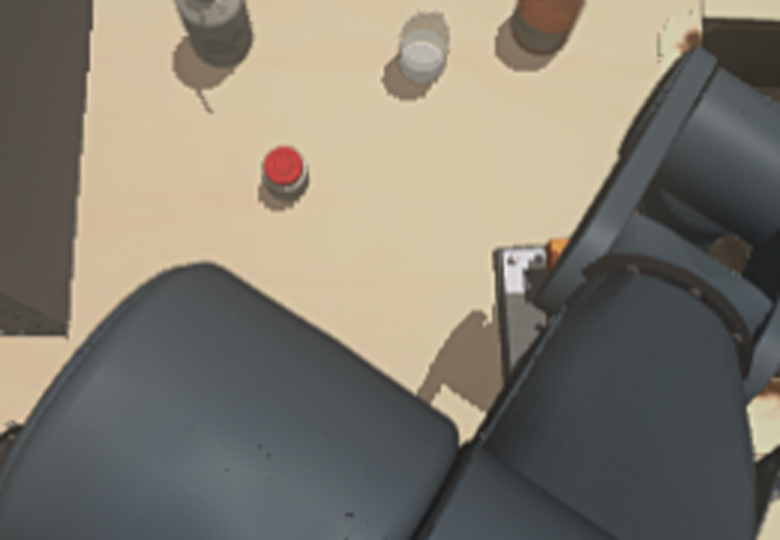

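The orange bar is in the same place in the wrist picture as before the lift, so it is level and hasn't slipped. The blue bar is still in its cavity. I'll move towards the rest and stop short to look at it with the wrist camera.

>>> step_arm(
  commands=[
    [0,0.015,-0.004,-0.02],
    [0,0.04,-0.01,-0.05],
    [0,0.075,-0.018,-0.09],
    [0,0.11,-0.027,-0.13],
    [0,0.145,-0.036,-0.17],
    [0,0.18,-0.044,-0.21],
    [0,0.21,-0.052,-0.24],
    [0,0.24,-0.06,-0.2625],
  ],
)

```text
t: 5.03
tcp_pos: [0.544, -0.0266, 0.1401]
tool_rot: [-0.12, 0.697, 0.121, 0.696]
force: [0.9, 0.1, -1.3]
finger_gap: 0.203
```

>>> step_arm(
  commands=[
    [0,0,0,0],
    [0,0,0,0],
    [0,0,0,0],
  ],
)

```text
t: 5.28
tcp_pos: [0.5441, -0.0267, 0.1394]
tool_rot: [-0.12, 0.697, 0.122, 0.696]
force: [0.6, 0.1, -1.1]
finger_gap: 0.197
```

```bash
python3 -c "
from h import *
plan(.4957,.127,.14,19.6);print(telemetry.sense()['q'].round(3))
p=optics.camera_params('wrist');im=optics.snapshot('wrist')[:,:,::-1]
import pickle;pickle.dump(p,open('w5.pkl','wb'));cv2.imwrite('pics/w5.png',im)
cv2.imwrite('pics/w5c.png',cv2.resize(im,(768,576),interpolation=cv2.INTER_CUBIC))"
```

```text
t 5.28 tcp [ 0.5441 -0.0267  0.1394] toolx [-0.0018  0.0013 -1.    ] toolzyaw 19.71 q6 -0.60 gap 0.197 F [ 0.6  0.1 -1.1]
shift mm [ -0.3 161.1   6.3] turn 0.0019 dist 161
[-2.550e-01  5.500e-01  1.719e+00  1.000e-03  8.740e-01 -5.990e-01]
```

View pics/w5c.png

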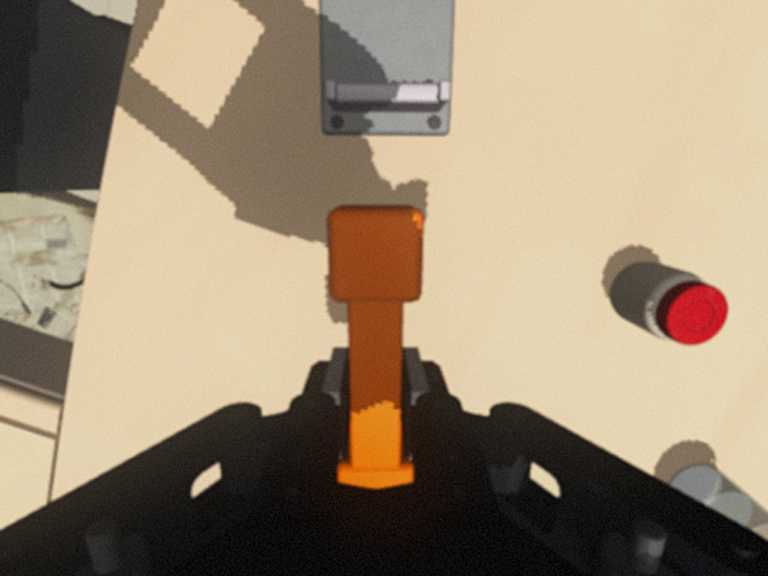

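The near rail shows at (330–445, 92) and is square to the bar. The far rail is out of view, so I'll move closer.

>>> step_arm(
  commands=[
    [-0.015,0.02,0.002,0],
    [-0.035,0.04,0.004,0.002],
    [-0.05,0.05,0.006,0.002],
    [-0.05,0.05,0.006,0.002],
    [-0.05,0.05,0.006,0.002],
    [-0.05,0.05,0.006,0.002],
  ],
)

```text
t: 5.83
tcp_pos: [0.5338, 0.0203, 0.189]
tool_rot: [-0.119, 0.697, 0.12, 0.696]
force: [-0.0, 0.5, -1.0]
finger_gap: 0.204
```

```bash
python3 -c "
from h import *
plan(.4957,.127,.14,19.6);print(telemetry.sense()['q'].round(3))
p=optics.camera_params('wrist');im=optics.snapshot('wrist')[:,:,::-1]
import pickle;pickle.dump(p,open('w6.pkl','wb'));cv2.imwrite('pics/w6.png',im)
cv2.imwrite('pics/w6c.png',cv2.resize(im[0:140,190:330],None,fx=4,fy=4,interpolation=cv2.INTER_CUBIC))"
```

```text
t 5.83 tcp [0.5338 0.0203 0.189 ] toolx [-1.4e-03  7.0e-04 -1.0e+00] toolzyaw 19.46 q6 -0.51 gap 0.204 F [-0.   0.5 -1. ]
shift mm [ 49.1 113.3  -0.3] turn -0.0025 dist 123
[-1.720e-01  4.640e-01  1.704e+00  1.000e-03  9.760e-01 -5.120e-01]
```

View pics/w6c.png

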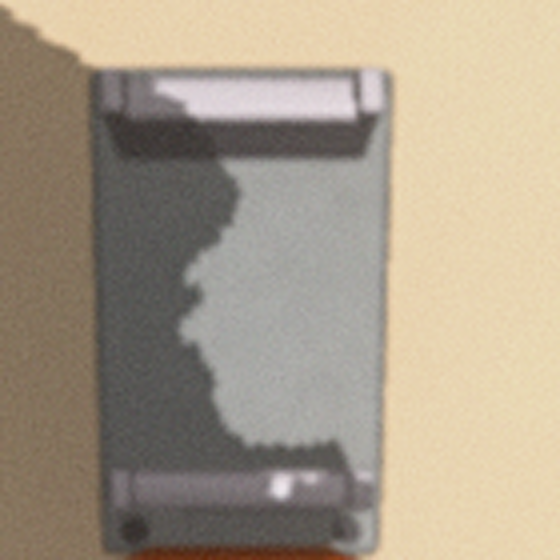

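```bash
python3 - <<'E'
from h import *
import pickle
p=pickle.load(open('w6.pkl','rb'))
g=lambda a:(np.array(a)+.5)/4-.5+[190,0]
n=lambda P:np.linalg.norm(P-np.roll(P,-1,0),axis=1).round(4)
def r(nm,c,z):
    P=onz('wrist',g(c),z,p)[:,:2];a=P[0]+P[1]-P[2]-P[3];print(nm,P.mean(0).round(4),n(P),(np.degrees(np.arctan2(a[1],a[0]))-90).round(2))
r('lips outer',[(101,95),(386,95),(374,487),(113,487)],.046)
r('lips inner top',[(124,95),(360,95),(346,487),(131,487)],.046)
r('rail centre',[(124,94),(358,94),(345,487),(131,487)],.04)
r('base',[(91,70),(392,70),(378,551),(105,551)],.008)
# predicted outline
for c,yaw in(((.4957,.1267),19.6),):
    q=R.from_euler('z',yaw,degrees=True)
    X=q.apply([[x,y,z] for x,y,z in[(-27,45,40),(27,45,40),(27,-45,40),(-27,-45,40),(-33,45,46),(33,45,46),(33,-45,46),(-33,-45,46)]])/1000+[*c,0]
    print(((proj('wrist',X,p)-[190,0]+.5)*4-.5).round(0).tolist())
E
```

```text
lips outer [0.4983 0.1254] [0.0655 0.0877 0.0646 0.0878] 19.51
lips inner top [0.4975 0.1251] [0.0542 0.0877 0.0532 0.0877] 18.92
rail centre [0.497 0.126] [0.0549 0.0898 0.0541 0.0898] 18.99
base [0.4977 0.1254] [0.0781 0.123  0.0777 0.123 ] 19.48
[[120.0, 89.0], [350.0, 88.0], [343.0, 483.0], [129.0, 483.0], [91.0, 80.0], [379.0, 79.0], [369.0, 483.0], [103.0, 483.0]]
```

Camera estimates of the rest centre agree within about 2 mm: (0.4975, 0.1256) with yaw 19.5°. I'll move above it.

```bash
python3 -c "
from h import *
plan(.4974,.1257,.10,19.45)"
```

```text
t 5.88 tcp [0.5335 0.0203 0.1887] toolx [-0.0024  0.001  -1.    ] toolzyaw 19.44 q6 -0.51 gap 0.205 F [-0.  -0.4 -1. ]
shift mm [ 88.8 111.2   1.2] turn -0.0001 dist 142
```

>>> step_arm(
  commands=[
    [0.005,0.02,0.001,0],
    [0.015,0.045,0.001,0],
    [0.03,0.075,0.001,0],
    [0.05,0.1,0.001,0],
    [0.07,0.111,0.001,0],
    [0.088,0.111,0.001,0],
    [0.088,0.111,0.001,0],
    [0.088,0.111,0.001,0],
  ],
)

```text
t: 6.55
tcp_pos: [0.4966, 0.1247, 0.0994]
tool_rot: [-0.119, 0.699, 0.12, 0.695]
force: [-1.1, -0.5, -0.7]
finger_gap: 0.198
```

```bash
python3 -c "
from h import *
plan(.4974,.1257,.0546,19.45)
im=optics.snapshot('wrist')[:,:,::-1]
cv2.imwrite('pics/w7.png',cv2.resize(im,(768,576),interpolation=cv2.INTER_CUBIC))
im=optics.snapshot('scene')[:,:,::-1]
cv2.imwrite('pics/s7.png',cv2.resize(im[150:330,130:390],None,fx=3,fy=3,interpolation=cv2.INTER_CUBIC))"
```

```text
t 6.55 tcp [0.4966 0.1247 0.0994] toolx [-6.e-03  7.e-04 -1.e+00] toolzyaw 19.40 q6 -0.31 gap 0.198 F [-1.1 -0.5 -0.7]
shift mm [44.8  0.5  1.3] turn -0.0008 dist 45
```

View pics/w7.png

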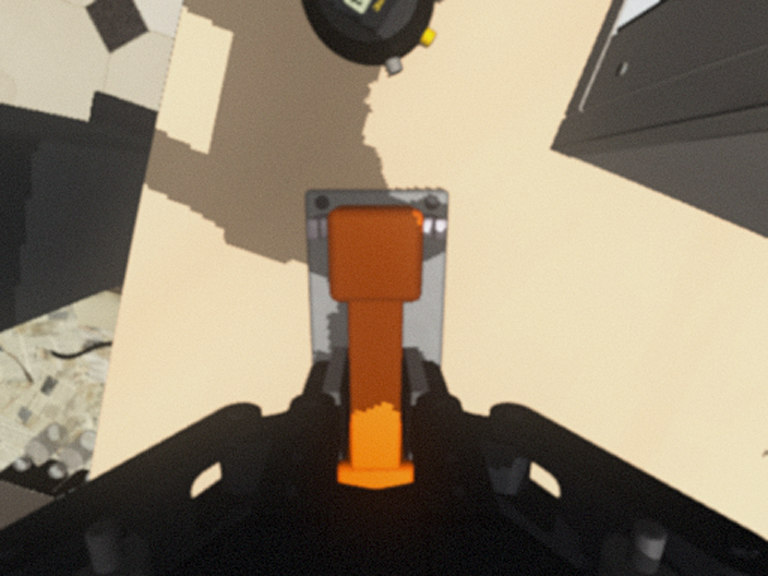

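View pics/s7.png

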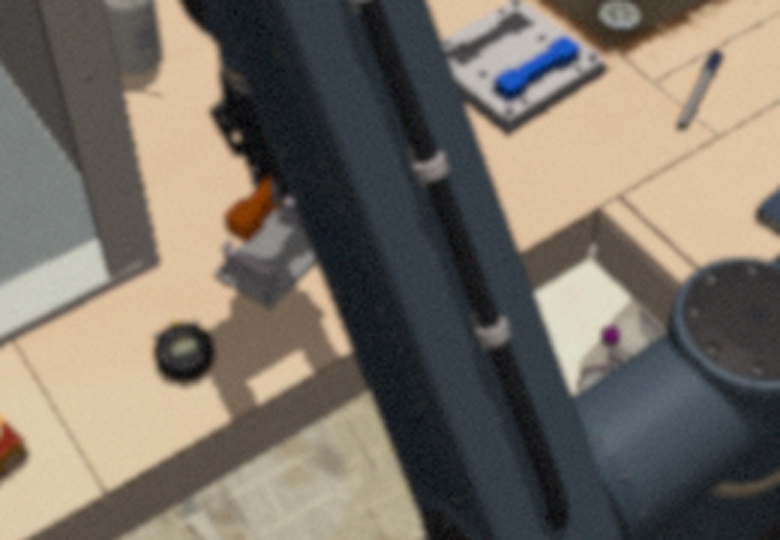

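The bar (328–422) lies centred between the lips (about 312–444). I'll lower it, taking the last few millimetres slowly.

>>> step_arm(
  commands=[
    [0.012,0.0005,0.001,0],
    [0.024,0.0005,0.001,0],
    [0.032,0.0005,0.001,0],
    [0.037,0.0005,0.001,0],
    [0.04,0.0005,0.001,0],
    [0.04,0.0005,0.001,0],
    [0.04,0.0005,0.001,0],
  ],
)

```text
t: 7.23
tcp_pos: [0.4992, 0.1254, 0.0614]
tool_rot: [-0.119, 0.697, 0.119, 0.697]
force: [-0.6, -0.3, -1.0]
finger_gap: 0.2
```

```bash
python3 -c "
from h import *
plan(.4974,.1257,.0546,19.45)
im=optics.snapshot('wrist')[:,:,::-1]
cv2.imwrite('pics/w8.png',cv2.resize(im,(768,576),interpolation=cv2.INTER_CUBIC))"
```

```text
t 7.23 tcp [0.4992 0.1254 0.0614] toolx [-9.e-04  9.e-04 -1.e+00] toolzyaw 19.36 q6 -0.31 gap 0.200 F [-0.6 -0.3 -1. ]
shift mm [ 6.8  0.9 -1.6] turn -0.0016 dist 7
```

View pics/w8.png

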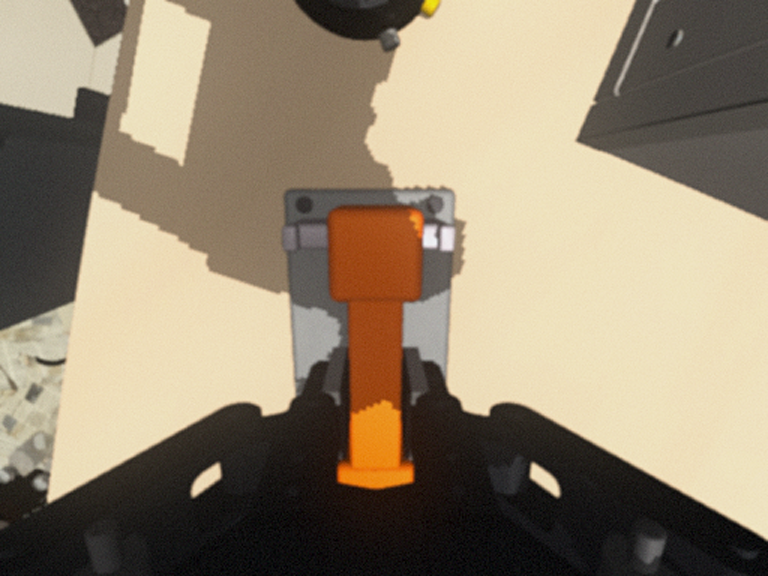

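The lips' middle is at 369.5 against the bar's 375, so the bar is about 2 mm too far in +x. I'll correct that and touch down gently.

>>> step_arm(
  commands=[
    [0.001,0.0008,-0.0018,-0.0015],
    [0.003,0.0008,-0.0018,-0.0015],
    [0.0045,0.0008,-0.0018,-0.0015],
    [0.0055,0.0008,-0.0018,-0.0015],
    [0.006,0.0008,-0.0018,-0.0015],
    [0.006,0.0008,-0.0018,-0.0015],
  ],
)

```text
t: 7.78
tcp_pos: [0.4972, 0.1256, 0.0554]
tool_rot: [-0.119, 0.697, 0.12, 0.697]
force: [-0.3, 0.5, -1.7]
finger_gap: 0.2
```

```bash
python3 -c "
from h import *
plan(.4974,.1257,.0546,19.45)"
```

```text
t 7.78 tcp [0.4972 0.1256 0.0554] toolx [-9.e-04  9.e-04 -1.e+00] toolzyaw 19.45 q6 -0.31 gap 0.200 F [-0.3  0.5 -1.7]
shift mm [0.8 0.  0.2] turn 0.0 dist 1
```

No contact yet, so I'll go down in small steps.

>>> step_arm(
  commands=[
    [0.0005,0,0,0],
    [0.001,0,0,0],
    [0.001,0,0,0],
  ],
)

```text
t: 8.03
tcp_pos: [0.4973, 0.1256, 0.0546]
tool_rot: [-0.119, 0.697, 0.12, 0.697]
force: [0.5, -0.0, 2.0]
finger_gap: 0.198
```

>>> step_arm(
  commands=[
    [0.0005,0,0,0],
    [0.0005,0,0,0],
    [0.0005,0,0,0],
  ],
)

```text
t: 8.28
tcp_pos: [0.4974, 0.1256, 0.0545]
tool_rot: [-0.119, 0.697, 0.12, 0.697]
force: [-0.8, -0.5, 5.4]
finger_gap: 0.198
```

There is contact at 5 N, at the expected height. I'll check before letting go.

```bash
python3 -c "
from h import *
p=optics.camera_params('wrist')
im=optics.snapshot('wrist')[:,:,::-1]
import pickle;pickle.dump(p,open('w9.pkl','wb'))
cv2.imwrite('pics/w9.png',cv2.resize(im[110:340,170:330],None,fx=2.6,fy=2.6,interpolation=cv2.INTER_CUBIC))"
```

```text
(no output)
```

View pics/w9.png

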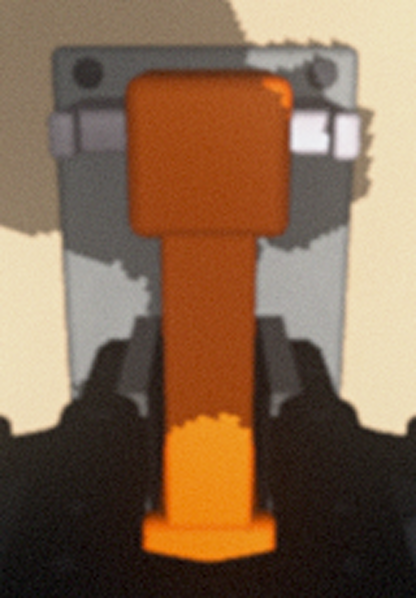

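```bash
python3 - <<'E'
from h import *
import pickle
p=pickle.load(open('w9.pkl','rb'))
g=lambda a:(np.array(a)+.5)/2.6-.5+[170,110]
ax=R.from_euler('z',19.45,degrees=True).as_matrix()[:,:2]
c=np.array([.4974,.1256,0])
def loc(pt,z): return ((onz('wrist',g(pt),z,p)-c)@ax*1000).round(1).tolist()
print('bar far edge',loc([(135,74),(283,74)],.07),'shoulder',loc([(130,236),(290,236)],.07))
print('rail far/near edge',loc([(100,108),(100,151),(310,108),(310,151)],.04))
print('lips outer',loc([(50,135),(358,135)],.046))
E
```

```text
bar far edge [[-11.4, 59.1], [14.0, 59.1]] shoulder [[-13.0, 30.2], [16.1, 30.2]]
rail far/near edge [[-22.1, 50.3], [-22.5, 41.0], [23.0, 50.4], [23.3, 41.1]]
lips outer [[-31.9, 45.4], [32.4, 45.4]]
```

The bar's far end is at +59 mm and the rail centre at +45.7 mm in the rest's frame, so the ends are even to about 1 mm. The bar is about 1 mm off centre between the lips. I'll release it.

>>> step_arm(
  commands=[
    [-0.0005,0,0,0],
    [-0.0005,0,0,0],
    [-0.0005,0,0,0],
    [-0.0005,0,0,0],
    [-0.0005,0,0,0],
    [-0.0005,0,0,0],
  ],
  jaw=0.045,
)

```text
t: 8.83
tcp_pos: [0.4973, 0.1256, 0.0549]
tool_rot: [-0.119, 0.697, 0.12, 0.697]
force: [0.4, 0.3, -1.4]
finger_gap: 0.53
```

>>> step_arm(
  commands=[
    [-0.005,0,0,0],
    [-0.015,0,0,0],
    [-0.03,0,0,0],
    [-0.05,0,0,0],
    [-0.075,0,0,0],
    [-0.1,0,0,0],
    [-0.12,0,0,0],
    [-0.13,0,0,0],
  ],
)

```text
t: 9.5
tcp_pos: [0.4988, 0.1256, 0.1884]
tool_rot: [-0.119, 0.695, 0.12, 0.699]
force: [-0.3, -1.1, -0.4]
finger_gap: 0.526
```

>>> step_arm(
  commands=[
    [0,-0.03,0,0],
    [0,-0.065,0,0],
    [0,-0.1,0,0],
    [0,-0.13,0,0],
    [0,-0.15,0,0],
    [0,-0.15,0,0],
    [0,-0.15,0,0],
  ],
)

```text
t: 10.08
tcp_pos: [0.5486, -0.0167, 0.1883]
tool_rot: [-0.118, 0.695, 0.119, 0.699]
force: [-0.1, -0.2, -0.8]
finger_gap: 0.527
```

```bash
python3 -c "
from h import *
plan(.4974,.1257,.0546,19.45)
im=optics.snapshot('wrist')[:,:,::-1]
cv2.imwrite('pics/w10.png',cv2.resize(im,(768,576),interpolation=cv2.INTER_CUBIC))
im=optics.snapshot('scene')[:,:,::-1]
cv2.imwrite('pics/s10.png',cv2.resize(im[130:310,150:410],None,fx=3,fy=3,interpolation=cv2.INTER_CUBIC))"
```

```text
t 10.08 tcp [ 0.5486 -0.0167  0.1883] toolx [ 0.0043  0.0015 -1.    ] toolzyaw 19.32 q6 -0.57 gap 0.527 F [-0.1 -0.2 -0.8]
shift mm [133.7 151.3  -1.8] turn -0.0022 dist 202
```

View pics/w10.png

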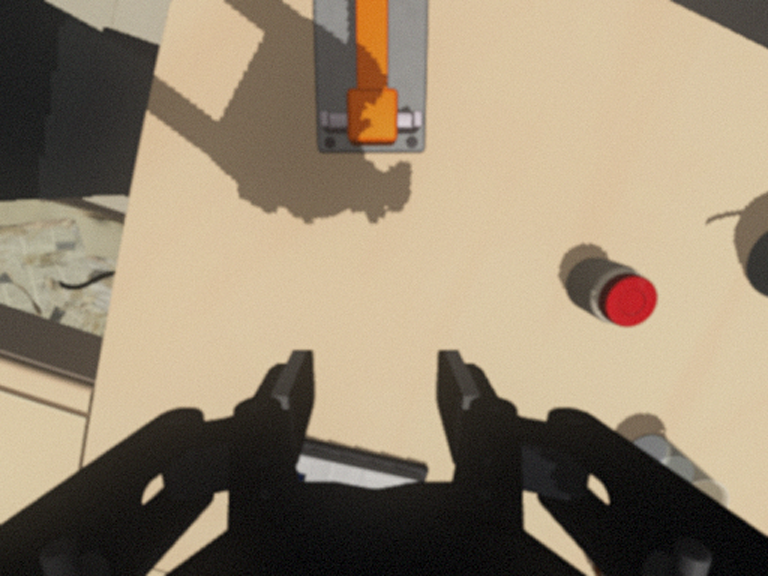

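View pics/s10.png

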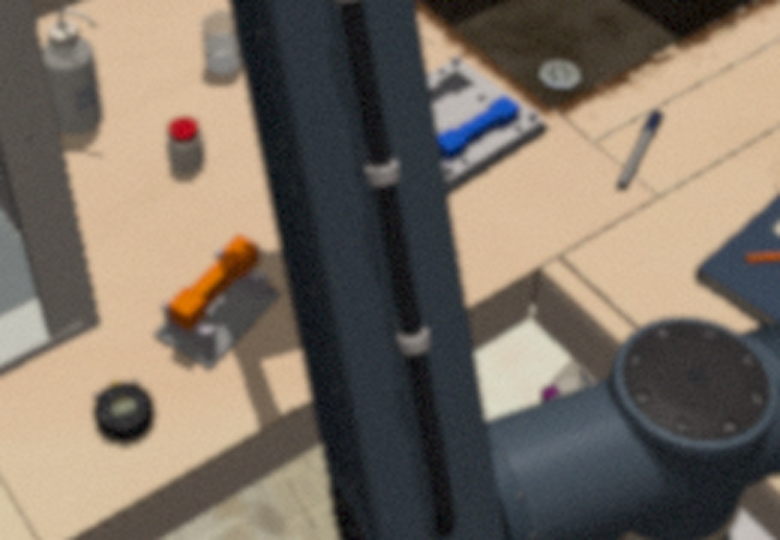

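```bash
python3 - <<'E'
from h import *
ax=R.from_euler('z',19.45,degrees=True).as_matrix()[:,:2]
c=np.array([.4974,.1256,0])
def loc(pt,z): return ((onz('wrist',(np.array(pt)+.5)/1.5-.5,z)-c)@ax*1000).round(1).tolist()
# top-face near edge ~ row 137, lower face edge row 143 
print('bar near top edge',loc([(351,137),(397,137)],.07),'shoulder',loc([(349,89),(397,89)],.07),'waist',loc([(357,40),(387,40)],.07))
print('lips outer',loc([(320,120),(422,120)],.046),'rail edges',loc([(335,110),(335,127)],.04))
E
```

```text
bar near top edge [[-12.0, -56.7], [15.1, -56.6]] shoulder [[-12.8, -30.5], [14.7, -30.5]] waist [[-8.0, -4.9], [8.8, -4.9]]
lips outer [[-32.8, -43.9], [32.1, -43.8]] rail edges [[-23.7, -37.0], [-23.9, -47.4]]
```

```bash
python3 -c "
from h import *
print(manip.sign_off())"
```

```text
the job is handed in; nothing more can be done
None
```

The orange specimen is out of its cavity and lying flat across both rails of the measuring rest, and the job is handed in. I gripped it by the waist, kept it level, and lowered it until the rails pushed back with about 5 N. Then I opened the fingers and backed the arm away, at about 10 s of the 48 s allowed.

**Position:** the bar's shoulders measured +30.2 mm just before release and −30.5 mm after, so the overhang is even to within about 1 mm. It is square to the rest within about half a degree and sits about 1 mm off centre between the lips.

**Less certain:**
- The near end's top edge read −57 mm where 60 mm is expected. I put that down to a blurred edge, because the shoulders fit.
- The first top-camera and wrist-camera fixes on the bar and the rest differed by about 2–2.5 mm, around the calibration limit.
- I didn't take a last top view after release. The final check used the wrist and scene views.

**Bystanders:** in those last views the blue specimen is still in its cavity, and the jar, stopwatch and marker look undisturbed. The highest wrist force reading I saw was about 5 N.

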